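Check the catches on two pantry bins

ROBOT

A 7-joint arm with a two-finger parallel gripper is mounted at the origin on the work surface. World frame = base frame: x ahead of the robot, y to its left, z up, the work surface at z = 0. Lengths are in m, angles in degrees, forces in N, time in s.
With the tool pointing down it reaches from about 0.4 to 0.875 m from the base axis. Payload 4.4 kg.
Tool frame: the origin (TCP) lies midway between the tips of the shut fingers; the grasp point (between the pads) lies 19 mm behind it; x points along the fingers, z is the direction in which the jaws open and shut, and the axes are right-handed (so a half turn about x gives the same grasp; the last joint's range is limited). The gripper opens to 85 mm and grips with 20 to 120 N. Pads are 22 mm wide; open, the fingers measure 114 mm over their backs; the gripper's body (76 mm by 85 mm) begins 54 mm behind the grasp point. The pads swing forward as they close: fully open they stand 13 mm farther back than shut.
Start: joints at [-75.791, 36.005, 2.206, 86.941, -1.547, 57.084, -1.146], TCP at [0.201, 0.618, 0.231] pointing down, gripper open.
Joint ranges: [-175.42, 175.42], [-21.48, 121.26], [-71.46, 75.88], [10.55, 141.38], [-63.04, 243.04], [13.31, 113.54], [-168.57, 168.57]. Speed limits (degrees/s): [147.25, 147.25, 180, 180, 180, 180, 180].

INTERFACE

Orientations are given as a 3x3 rotation matrix whose columns are the frame's x, y, z axes.
In Python, from workcell import telemetry, camera, close_job gives the robot as it stands.
- The arm moves only by the tool apply_moves, never from a script. Its argument "commands" is a list of rows, each a list of 7 numbers: the closure in counts, from 0 (fully open) to 255 (shut), then the shift along the tool's x, y, z in cm, then the turn, a rotation vector about the tool's x, y, z in rad. A call has 1 to 20 rows; each row shifts and turns the commanded pose from where the row before left it, along the tool's axes as they then stand; what a row does not reach is not made up. A row lasts 1/8 s, in which the tool goes at most 62.5 mm and 10.7 degrees, less where a joint would pass 70% of its speed; a pose out of reach is approached as far as the arm can. A call is refused whole if a number of a shift passes 6.25 or a number of a turn 0.188, either way. A call with a gripper value outside its range is refused whole. The fingers move at their own pace and stop on an object; "force" is the grip in N (left out, the last holds). Time passes only in rows, so rows that do not move let the fingers close. It gives the time, the measured TCP pose, the force and the opening at its end, in the units of the state.
- telemetry.get_obs(): the state, without advancing time (a new reading comes with each control period).
- camera(name): name is "scene" or "top" or "wrist"; returns a dict with "color" (400x640x3 uint8, red, green, blue), "depth" (400x640 float32, m along the optical axis (not along the pixel's ray), 0 where there is no reading), "K" (3x3 intrinsics, pixels), "rvec" (rotation vector, rad) and "tvec" (3), from world to camera coordinates, as OpenCV has them. Camera axes: x right, y down, z forward; pixel columns grow to the right and rows downward; lengths in m; the calibration is good to about 2 mm. A picture is of the moment at which its call begins.
- close_job(): hands the job in, once; it reports no verdict.
The state is a dict: "time": time; "qpos": joint angles; "dq": joint speeds; "tau": joint torques, N m; "tool_pos": TCP position; "tcp_rot": TCP orientation; "contact_force": force on the tool from outside, world axes, zero at the start; "torque": the same for the moment, N m; "gripper_width": finger opening in m.
Only numpy, scipy, OpenCV 4.12 (cv2) and the standard library are available. Lean on these libraries where they do the work, as an engineer would, in place of code of your own. Each camera call takes 0.05 s, during which the arm holds its last target.

TASK

Check that the lids of the two pantry bins are really caught, the white bin first: give its handle a short firm upward tug, and if the lid gives and comes up clear, press it down again until it snaps flush and stays. Only when the white lid is down flush, do the same with the blue bin. Do not throw either lid wide open, and leave the other things on the table where they are.

Things in the scene. Friction and masses are not known exactly. Their poses are not given: they have to be found in the camera images.
- white_bin: The white dry-goods bin (glossy white, pale wooden lid): fixed upright box, 200 mm deep (its x), 150 mm wide (its y), 180 mm high to the rim. Origin: centre of its underside. Its front faces its own -x, roughly towards the robot; the lid's hinge runs along the back edge, 100 mm behind the centre, at rim height. Either bin may be the left one.
- white_handle (a point): Centre of the steel bridge handle's bar on this bin's lid. Bar 100 mm long (bin's y), 16 mm wide (x), 10 mm thick, flat top, a 10 mm post at each end. With the lid flush it is 227 mm above the table, 34.5 mm above the lid's top face, 75 mm in front of the bin's centre, 175 mm from the hinge. Axes as the bin's, tilting with the lid.
- white_lid (a joint): Lid angle (rad): 0 flush, grows as the front rises, stop at 0.5. Starts flush, caught or not. Not caught: lifts at 2 to 4 N; past about 0.07 its catch springs out under it, so when let go it rests at about 0.09, 15 to 20 mm proud, until 5 to 9 N down on the handle (hold on through to the stop) snaps it flush and caught. Pressing a flush uncaught lid does nothing. 
- white_catch (a joint): How far this bin's sprung catch, hidden inside the front, is drawn up by a caught lid (m): 0 at rest, caught or not; 0.0015 when the handle is pulled up with about 7 N, 0.006 (solid stop, lid near 0.045 rad) from about 12 N. A caught lid has 2 mm of free play first.
- blue_bin: The blue dry-goods bin (blue painted, dark wooden lid): fixed upright box, 200 mm deep (its x), 150 mm wide (its y), 180 mm high to the rim. Origin: centre of its underside. Its front faces its own -x, roughly towards the robot; the lid's hinge runs along the back edge, 100 mm behind the centre, at rim height. Either bin may be the left one.
- blue_handle (a point): Centre of the steel bridge handle's bar on this bin's lid. Bar 100 mm long (bin's y), 16 mm wide (x), 10 mm thick, flat top, a 10 mm post at each end. With the lid flush it is 227 mm above the table, 34.5 mm above the lid's top face, 75 mm in front of the bin's centre, 175 mm from the hinge. Axes as the bin's, tilting with the lid.
- blue_lid (a joint): Lid angle (rad): 0 flush, grows as the front rises, stop at 0.5. Starts flush, caught or not. Not caught: lifts at 2 to 4 N; past about 0.07 its catch springs out under it, so when let go it rests at about 0.09, 15 to 20 mm proud, until 5 to 9 N down on the handle (hold on through to the stop) snaps it flush and caught. Pressing a flush uncaught lid does nothing. 
- blue_catch (a joint): How far this bin's sprung catch, hidden inside the front, is drawn up by a caught lid (m): 0 at rest, caught or not; 0.0015 when the handle is pulled up with about 7 N, 0.006 (solid stop, lid near 0.045 rad) from about 12 N. A caught lid has 2 mm of free play first.
- mug: blue mug, 80 mm across, 95 mm high; bystander, origin under its centre
- jar: amber glass jar with a steel cap, 72 mm across, 110 mm high; bystander, origin under its centre
- bottle: green glass bottle, 64 mm across, 190 mm high; bystander, origin under its centre
- can: red tin can, 74 mm across, 110 mm high; bystander, origin under its centre
- spoon: steel spoon with a wooden handle, 240 mm long, lying flat along its x; bystander
- bowl: white bowl, 130 mm across, 55 mm high; bystander, origin under its centre

How it is judged:
By the outcome, as a careful person would: the job done as asked, in the order asked, and still so for the second after the job is handed in, with the robot touching nothing.
It also fails if it takes over 72 s, if anything falls off the work surface, if the arm or the gripper's body presses on something with over 40 N, if the wrist force passes 120 N, or if a joint passes its speed limit or range.

## Working session

There is one attempt and no reset: what is moved stays moved. The work goes in short steps, Python scripts to look and compute and a tool call to move; the robot and the scene stay as the last step left them, time stands still between calls to the robot, and variables do not carry over. Pictures are saved under pics/ and viewed, and the job is handed in when it is done.

Besides the shell and the picture viewer there is one more tool, called after ">>>" as name(argument=value, ...), one argument or row to a line, values as JSON. apply_moves: Moves the arm, as the interface text tells. Its arguments: {"type":"object","properties":{"commands":{"type":"array","items":{"type":"array","items":{"type":"number"}}},"force":{"type":"number"}},"required":["commands"]}

```bash
mkdir -p pics; ls; python3 - <<'E'
from workcell import telemetry, camera
import cv2
o=telemetry.get_obs()
for k,v in o.items(): print(k,v)
for n in ["scene","top","wrist"]:
    c=camera(n); cv2.imwrite(f"pics/{n}0.png",c["color"][:,:,::-1])
    import numpy as np
    R=cv2.Rodrigues(np.array(c["rvec"]))[0]; print(n,c["K"].tolist(),(-R.T@np.array(c["tvec"]).ravel()),R[2])
E
```

```text
pics
time 0.0
qpos [-75.79217415  36.05813679   2.20194909  86.99626869  -1.5487353
  57.0838714   -1.14589729]
dq [-0.0408759  -0.09408401  0.06265444  0.00835181 -0.1223706  -0.04297696
  0.00652833]
tau [ 1.13504284e-03 -5.63392997e+01  1.22714102e+00 -1.93437016e+01
  1.12896395e-02  1.06587005e-02 -1.86386603e-05]
tool_pos [0.20038686 0.61768115 0.2303962 ]
tcp_rot [[-5.92296786e-04 -9.51173318e-01  3.08656717e-01]
 [-1.80130217e-03  3.08657286e-01  9.51171612e-01]
 [-9.99998202e-01  7.39187504e-06 -1.89616727e-03]]
contact_force [0.47254874 1.0126928  0.30775746]
torque [-0.00774156 -0.01416529 -0.03099647]
gripper_width 0.08568078029807542
scene [[414.85778788091807, 0.0, 329.0164242563609], [0.0, 414.85778788091807, 197.71813779745938], [0.0, 0.0, 1.0]] [1.24559819 0.20180074 1.1713901 ] [-0.54397178 -0.18638787 -0.81814073]
top [[499.4341700831542, 0.0, 318.3345508938103], [0.0, 499.4341700831542, 198.16183264637854], [0.0, 0.0, 1.0]] [ 0.32967652 -0.0335038   1.78584526] [ 0.14282672  0.00237188 -0.98974487]
wrist [[353.19017068332715, 0.0, 313.05553867433827], [0.0, 353.19017068332715, 200.10249941610763], [0.0, 0.0, 1.0]] [0.1269363  0.64302245 0.37258254] [ 0.28812205 -0.09531627 -0.95283813]
```

View pics/scene0.png

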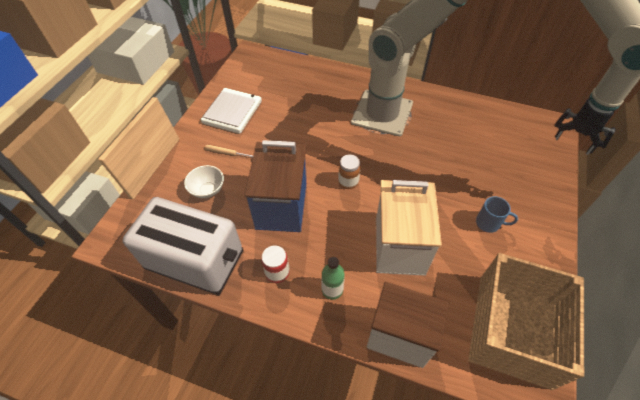

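View pics/top0.png

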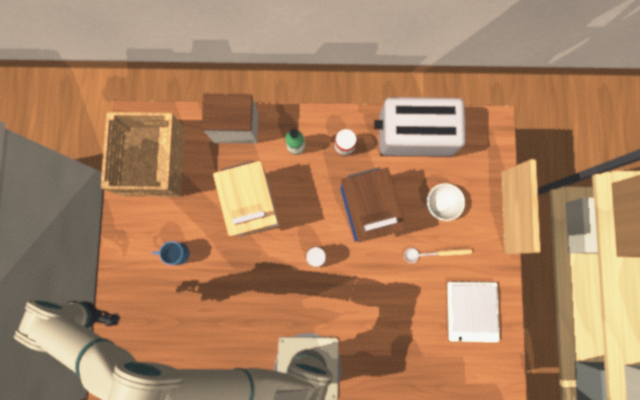

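The scene view shows the white bin (pale lid) with its handle at about (410,186), and the blue bin (dark lid) with its handle at about (279,146). In the top view the handles are at (249,216) and (381,225). The jar is at (316,257) between the bins and the robot, and the mug is at (173,253).

```bash
cat > h.py <<'E'
import numpy as np, cv2
from workcell import telemetry, camera
def cloud(c):
    K=c["K"];d=c["depth"];R=cv2.Rodrigues(np.array(c["rvec"]))[0];t=np.array(c["tvec"]).ravel()
    v,u=np.mgrid[:d.shape[0],:d.shape[1]]
    P=np.stack([(u-K[0,2])/K[0,0]*d,(v-K[1,2])/K[1,1]*d,d],-1)
    W=(P-t)@R; W[d==0]=np.nan
    return W
E
python3 - <<'E'
from h import *
for n,rois in [("top",dict(white=(205,155,285,240),blue=(335,165,410,245))),("scene",dict(white=(370,170,445,280),blue=(240,130,315,235)))]:
    c=camera(n);W=cloud(c);hsv=cv2.cvtColor(c["color"],cv2.COLOR_RGB2HSV)
    for b,(x0,y0,x1,y1) in rois.items():
        w=W[y0:y1,x0:x1].reshape(-1,3)
        for nm,lo,hi in [("bar",.215,.245),("lid",.183,.202)]:
            m=(w[:,2]>lo)&(w[:,2]<hi)
            p=w[m]
            if len(p)<5: print(n,b,nm,len(p));continue
            r=cv2.minAreaRect((p[:,:2]*1000).astype(np.float32))
            print(n,b,nm,len(p),"z",np.median(p[:,2]).round(4),"mean",p.mean(0).round(4),"rect c,size,ang",np.round(r[0],1),np.round(r[1],1),round(r[2],1))
            if nm=="bar":
                q=p[:,:2]-p[:,:2].mean(0);_,_,V=np.linalg.svd(q,full_matrices=False);print("   axis",V[0].round(3), "extent",np.ptp(q@V[0]))
E
```

```text
top white bar 174 z 0.2315 mean [0.4901 0.1879 0.2313] rect c,size,ang [490.3 188. ] [16.9 98.9] 15.6
   axis [ 0.282 -0.959] extent 0.09892735836376276
top white lid 3037 z 0.1923 mean [0.5605 0.2086 0.1922] rect c,size,ang [560.6 208.9] [220.6 160.2] 16.1
top blue bar 170 z 0.2319 mean [ 0.4757 -0.2249  0.2316] rect c,size,ang [ 476.1 -225.2] [ 16.5 101.3] 15.6
   axis [ 0.276 -0.961] extent 0.10133332831167785
top blue lid 3072 z 0.1922 mean [ 0.5457 -0.2048  0.1922] rect c,size,ang [ 546.4 -205.7] [220.4 160.5] 15.8
scene white bar 227 z 0.2315 mean [0.496  0.1884 0.2305] rect c,size,ang [494.3 189.1] [ 20.5 100.8] 17.8
   axis [-0.282  0.959] extent 0.1007983206596769
scene white lid 3496 z 0.1929 mean [0.577  0.2117 0.1927] rect c,size,ang [563.  208.8] [226.9 160.5] 16.2
scene blue bar 198 z 0.2319 mean [ 0.4811 -0.2236  0.2308] rect c,size,ang [ 478.1 -224.7] [21.1 99.2] 16.9
   axis [-0.276  0.961] extent 0.09923994933951374
scene blue lid 2883 z 0.1938 mean [ 0.562  -0.2003  0.1935] rect c,size,ang [ 550. -205.] [223.3 160.3] 15.8
```

Handles measure white (0.490, 0.188, top 0.2315) and blue (0.476, -0.225, top 0.232). Both bins are yawed about 16°, and the bar sizes match the given ones. I'm moving above white.

>>> apply_moves(
  commands=[
    [0,-1.5,0,0,0.163,0,0],
    [0,-1.5,0,0,0.163,0,0],
    [0,-1.5,0,0,0.163,0,0],
    [0,-1.5,0,0,0.163,0,0],
    [0,-1.5,0,0,0.163,0,0],
    [0,-1.5,0,0,0.163,0,0],
    [0,0,-4.9,1.6,0,0,0],
    [0,0,-4.9,1.6,0,0,0],
    [0,0,-4.9,1.6,0,0,0],
    [0,0,-4.9,1.6,0,0,0],
    [0,0,-4.9,1.6,0,0,0],
    [0,0,-4.9,1.6,0,0,0],
    [0,0,-4.9,1.6,0,0,0],
    [0,0,-4.9,1.6,0,0,0],
    [0,0,-4.9,1.6,0,0,0],
    [0,0,-4.9,1.6,0,0,0],
    [0,0,0,0,0,0,0],
    [0,0,0,0,0,0,0],
  ],
  force=40,
)

```text
time: 2.5
tool_pos: [0.4889, 0.1919, 0.3211]
tcp_rot: [[-0.001, -0.276, 0.961], [0.001, 0.961, 0.276], [-1.0, 0.001, -0.001]]
contact_force: [-0.9, -0.6, 0.2]
gripper_width: 0.0857
```

```bash
cat > st.py <<'E'
from h import *
import sys
tgt=np.array([float(a) for a in sys.argv[1:4]])
o=telemetry.get_obs();R=np.array(o["tcp_rot"]);p=np.array(o["tool_pos"])
print("t",o["time"],"pos",p.round(4),"F",np.round(o["contact_force"],2),"w",round(o["gripper_width"],4))
print("R",R.round(3).tolist(),"yaw z",np.degrees(np.arctan2(R[1,2],R[0,2])).round(2))
print("delta tool cm",(R.T@(tgt-p)*100).round(2))
E
python3 st.py 0.4903 0.188 0.208
python3 - <<'E'
from h import *
c=camera("wrist");cv2.imwrite("pics/w1.png",c["color"][:,:,::-1])
W=cloud(c)
for a,b in((.22,.245),):
    m=(W[...,2]>a)&(W[...,2]<b)&(np.hypot(W[...,0]-.49,W[...,1]-.188)<.07)
    p=W[m]
    if len(p): print(len(p),p.mean(0),cv2.minAreaRect((p[:,:2]*1000).astype(np.float32)),np.median(p[:,2]))
E
```

```text
t 2.5 pos [0.4889 0.1919 0.3211] F [-0.85 -0.6   0.24] w 0.0857
R [[-0.001, -0.276, 0.961], [0.001, 0.961, 0.276], [-1.0, 0.001, -0.001]] yaw z 15.99
delta tool cm [11.31 -0.42  0.03]
3126 [0.49357823 0.19466387 0.23133834] ((494.6998596191406, 191.14517211914062), (16.023622512817383, 99.36280822753906), 16.257360458374023) 0.23145607448919478
```

View pics/w1.png

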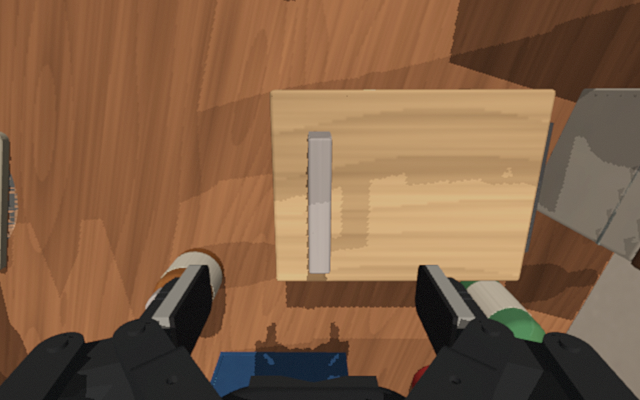

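The wrist view shows the bar at columns 307–331, with the finger pads straddling it. The wrist measure agrees with the others to within 4 mm, and I'm using a compromise. Descending and closing.

>>> apply_moves(
  commands=[
    [0,1.6,-0.3,0.3,0,0,0],
    [0,1.6,0,0,0,0,0],
    [0,1.6,0,0,0,0,0],
    [0,1.6,0,0,0,0,0],
    [0,1.6,0,0,0,0,0],
    [0,1.6,0,0,0,0,0],
    [0,1.0,0,0,0,0,0],
    [0,0.7,0,0,0,0,0],
    [0,0,0,0,0,0,0],
  ],
)

```text
time: 3.68
tool_pos: [0.4928, 0.1893, 0.2079]
tcp_rot: [[-0.001, -0.276, 0.961], [-0.0, 0.961, 0.276], [-1.0, -0.0, -0.001]]
contact_force: [-0.5, 0.2, 0.3]
gripper_width: 0.0856
```

>>> apply_moves(
  commands=[
    [150,0,0,0,0,0,0],
    [150,0,0,0,0,0,0],
    [170,0,0,0,0,0,0],
    [180,0,0,0,0,0,0],
    [190,0,0,0,0,0,0],
    [200,0,0,0,0,0,0],
    [255,0,0,0,0,0,0],
    [255,0,0,0,0,0,0],
    [255,0,0,0,0,0,0],
    [255,0,0,0,0,0,0],
  ],
  force=30,
)

```text
time: 4.92
tool_pos: [0.4942, 0.1895, 0.2085]
tcp_rot: [[0.002, -0.275, 0.961], [0.001, 0.961, 0.275], [-1.0, -0.0, 0.002]]
contact_force: [4.7, 0.6, -2.0]
gripper_width: 0.0152
```

>>> apply_moves(
  commands=[
    [255,0,0,0.2,0,0,0],
    [255,0,0,0,0,0,0],
    [255,0,0,0,0,0,0],
  ],
)

```text
time: 5.3
tool_pos: [0.4942, 0.1896, 0.2084]
tcp_rot: [[-0.002, -0.275, 0.961], [-0.0, 0.961, 0.275], [-1.0, 0.0, -0.002]]
contact_force: [-1.9, -1.2, 5.3]
gripper_width: 0.0154
```

>>> apply_moves(
  commands=[
    [255,-0.2,0,0.05,0,0,0],
    [255,-0.2,0,0.05,0,0,0],
    [255,0,0,0,0,0,0],
  ],
)

```text
time: 5.68
tool_pos: [0.495, 0.1898, 0.2117]
tcp_rot: [[-0.002, -0.275, 0.961], [-0.001, 0.961, 0.275], [-1.0, -0.0, -0.003]]
contact_force: [-0.6, 0.1, -3.5]
gripper_width: 0.0154
```

>>> apply_moves(
  commands=[
    [255,-0.2,0,0.05,0,0,0],
    [255,0,0,0,0,0,0],
  ],
)

```text
time: 5.92
tool_pos: [0.4956, 0.19, 0.214]
tcp_rot: [[-0.002, -0.275, 0.961], [-0.001, 0.961, 0.275], [-1.0, -0.0, -0.002]]
contact_force: [-1.7, 0.4, -3.8]
gripper_width: 0.0151
```

>>> apply_moves(
  commands=[
    [255,-0.1,0,0.05,0,0,0],
    [255,0,0,0,0,0,0],
  ],
)

```text
time: 6.18
tool_pos: [0.4959, 0.1901, 0.2151]
tcp_rot: [[-0.002, -0.275, 0.961], [-0.0, 0.961, 0.275], [-1.0, 0.0, -0.002]]
contact_force: [-3.4, -0.6, -2.9]
gripper_width: 0.0153
```

Force is about 3 N at 6.7 mm of lift, so white is not caught. I'm continuing to lift clear, following the lid's arc.

>>> apply_moves(
  commands=[
    [255,-0.2,0,0.03,0,0.02,0],
    [255,-0.2,0,0.03,0,0.02,0],
    [255,-0.2,0,0.03,0,0.02,0],
    [255,-0.2,0,0.03,0,0.02,0],
    [255,-0.2,0,0.03,0,0.02,0],
    [255,-0.2,0,0.03,0,0,0],
    [255,0,0,0,0,0,0],
  ],
)

```text
time: 7.05
tool_pos: [0.4984, 0.1908, 0.2277]
tcp_rot: [[-0.098, -0.275, 0.956], [-0.028, 0.961, 0.274], [-0.995, 0.0, -0.102]]
contact_force: [-7.1, -2.2, 1.0]
gripper_width: 0.0155
```

```bash
python3 - <<'E'
from h import *
c=camera("scene");cv2.imwrite("pics/s2.png",cv2.resize(c["color"][120:290,340:500,::-1],None,fx=3.5,fy=3.5))
E
```

```text
(no output)
```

View pics/s2.png

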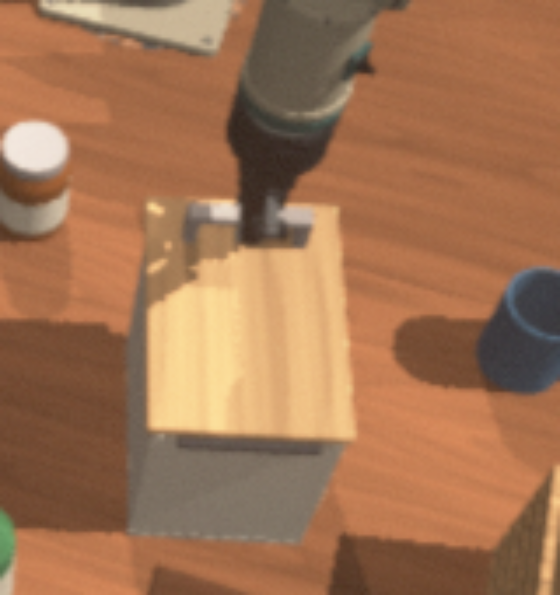

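The lid is clearly proud: its front edge is lifted, and the fingers hold the bar at about crop (265,220). I'm pressing it down while still gripping, in stages, reversing the arc.

>>> apply_moves(
  commands=[
    [255,0.3,0,-0.05,0,-0.02,0],
    [255,0.3,0,-0.05,0,-0.02,0],
    [255,0.3,0,-0.05,0,-0.02,0],
    [255,0.3,0,-0.05,0,-0.02,0],
    [255,0.2,0,-0.04,0,-0.02,0],
    [255,0.2,0,-0.04,0,0,0],
    [255,0.2,0,-0.03,0,0,0],
    [255,0.1,0,-0.03,0,0,0],
    [255,0,0,0,0,0,0],
  ],
  force=50,
)

```text
time: 8.22
tool_pos: [0.4943, 0.1896, 0.2087]
tcp_rot: [[-0.003, -0.275, 0.961], [-0.0, 0.961, 0.275], [-1.0, 0.0, -0.003]]
contact_force: [-8.1, -2.4, 2.6]
gripper_width: 0.0147
```

>>> apply_moves(
  commands=[
    [255,0.2,0,0,0,0,0],
    [255,0.2,0,0,0,0,0],
    [255,0,0,0,0,0,0],
    [255,0,0,0,0,0,0],
  ],
)

```text
time: 8.72
tool_pos: [0.4943, 0.1897, 0.2083]
tcp_rot: [[-0.002, -0.275, 0.961], [0.002, 0.961, 0.275], [-1.0, 0.003, -0.001]]
contact_force: [-16.9, -5.3, 30.9]
gripper_width: 0.0149
```

Flush height is back (0.2083), with 31 N of reaction at the stop. I'm relieving the load and confirming with a light tug.

>>> apply_moves(
  commands=[
    [255,-0.3,0,-0.2,0,0,0],
    [255,-0.2,0,0,0,0,0],
    [255,0,0,0,0,0,0],
    [255,0,0,0,0,0,0],
  ],
)

```text
time: 9.22
tool_pos: [0.4945, 0.1896, 0.2094]
tcp_rot: [[0.002, -0.275, 0.961], [0.0, 0.961, 0.275], [-1.0, -0.0, 0.002]]
contact_force: [-1.3, -0.9, -1.6]
gripper_width: 0.0147
```

>>> apply_moves(
  commands=[
    [255,-0.2,0,0,0,0,0],
    [255,-0.2,0,0,0,0,0],
    [255,0,0,0,0,0,0],
    [255,0,0,0,0,0,0],
  ],
)

```text
time: 9.72
tool_pos: [0.4954, 0.1899, 0.2131]
tcp_rot: [[0.004, -0.275, 0.961], [0.0, 0.961, 0.275], [-1.0, -0.001, 0.004]]
contact_force: [6.9, 2.4, -9.6]
gripper_width: 0.0151
```

There is 9.6 N of resistance at 4.8 mm, so white is now caught. I'm lowering back and letting go.

>>> apply_moves(
  commands=[
    [255,0.2,0,0,0,0,0],
    [255,0.3,0,0.1,0,0,0],
    [255,0,0,0,0,0,0],
    [150,0,0,0,0,0,0],
    [100,0,0,0,0,0,0],
    [50,0,0,0,0,0,0],
    [0,0,0,0,0,0,0],
    [0,0,0,0,0,0,0],
    [0,0,0,0,0,0,0],
    [0,0,0,0,0,0,0],
  ],
)

```text
time: 10.98
tool_pos: [0.4942, 0.1895, 0.2084]
tcp_rot: [[-0.0, -0.275, 0.961], [0.0, 0.961, 0.275], [-1.0, 0.0, -0.0]]
contact_force: [-0.1, -0.8, 0.3]
gripper_width: 0.0855
```

>>> apply_moves(
  commands=[
    [0,-2,0,0,0,0,0],
    [0,-3,0,0,0,0,0],
    [0,-3,0,0,0,0,0],
    [0,-3,0,0,0,0,0],
    [0,0,-5.0,0,0,0,0],
    [0,0,-5.0,0,0,0,0],
    [0,0,-5.0,0,0,0,0],
    [0,0,-5.0,0,0,0,0],
    [0,0,0,0,0,0,0],
  ],
)

```text
time: 12.1
tool_pos: [0.5497, -0.0082, 0.3187]
tcp_rot: [[0.001, -0.267, 0.964], [-0.003, 0.964, 0.267], [-1.0, -0.003, 0.0]]
contact_force: [-0.2, 0.3, 0.1]
gripper_width: 0.0855
```

```bash
python3 st.py 0.48 -0.224 0.32; python3 - <<'E'
from h import *
for n,rois in [("top",dict(white=(205,155,285,240))),("scene",dict(white=(370,170,445,280)))]:
    c=camera(n);W=cloud(c);cv2.imwrite(f"pics/{n}3.png",c["color"][:,:,::-1])
    w=W.reshape(-1,3)
    for b,cx,cy in(("white",.491,.1885),("blue",.477,-.225)):
        q=w[np.hypot(w[:,0]-cx,w[:,1]-cy)<.06];p=q[(q[:,2]>.22)&(q[:,2]<.26)]
        print(n,b,len(p),np.nanmedian(p,0).round(4) if len(p) else None)
        f=w[(np.hypot(w[:,0]-cx-.01,w[:,1]-cy)<.06)];f=f[(f[:,2]>.18)&(f[:,2]<.215)];print("  lid z front",np.median(f[:,2]).round(4),len(f))
E
```

```text
t 12.1 pos [ 0.5497 -0.0082  0.3187] F [-0.19  0.32  0.1 ] w 0.0855
R [[0.001, -0.267, 0.964], [-0.003, 0.964, 0.267], [-1.0, -0.003, 0.0]] yaw z 15.51
delta tool cm [ -0.08 -18.93 -12.48]
top white 170 [0.4907 0.1891 0.232 ]
  lid z front 0.1926 858
top blue 169 [ 0.4755 -0.2263  0.2316]
  lid z front 0.1923 864
scene white 220 [0.4958 0.1891 0.2315]
  lid z front 0.1932 813
scene blue 189 [ 0.4808 -0.2223  0.232 ]
  lid z front 0.1941 693
```

View pics/scene3.png

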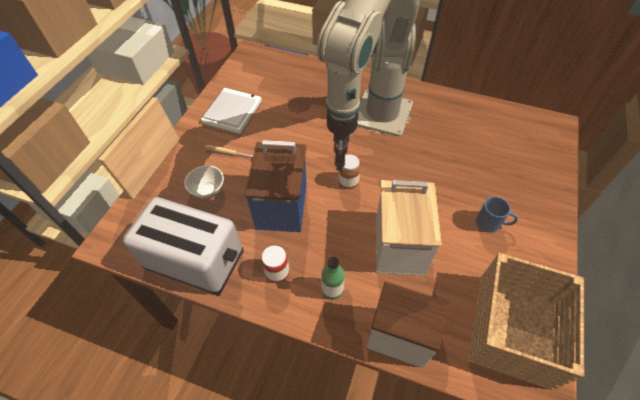

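White is flush again: bar z is 0.232 in both views, the same as before. The scene view shows its handle at (410,186), unchanged, and everything else in place. On to blue.

>>> apply_moves(
  commands=[
    [0,0,-4.7,-3.1,0,0,0],
    [0,0,-4.7,-3.1,0,0,0],
    [0,0,-4.7,-3.1,0,0,0],
    [0,0,-4.7,-3.1,0,0,0],
    [0,0,0,0,0,0,0],
    [0,0,0,0,0,0,0],
  ],
)

```text
time: 12.95
tool_pos: [0.4825, -0.2155, 0.3182]
tcp_rot: [[0.0, -0.278, 0.961], [0.002, 0.961, 0.278], [-1.0, 0.002, 0.001]]
contact_force: [-0.1, -0.3, -0.2]
gripper_width: 0.0852
```

```bash
python3 st.py 0.48 -0.2235 0.208; python3 - <<'E'
from h import *
c=camera("wrist");cv2.imwrite("pics/w4.png",c["color"][:,:,::-1])
W=cloud(c)
m=(W[...,2]>.22)&(W[...,2]<.245)&(np.hypot(W[...,0]-.48,W[...,1]+.2235)<.07)
p=W[m];print(len(p),cv2.minAreaRect((p[:,:2]*1000).astype(np.float32)),np.median(p[:,2]))
E
```

```text
t 12.95 pos [ 0.4825 -0.2155  0.3182] F [-0.12 -0.28 -0.19] w 0.0852
R [[0.0, -0.278, 0.961], [0.002, 0.961, 0.278], [-1.0, 0.002, 0.001]] yaw z 16.12
delta tool cm [11.02 -0.71 -0.47]
3155 ((480.00335693359375, -223.14036560058594), (15.93166732788086, 99.3496322631836), 15.898432731628418) 0.23143081453000305
```

View pics/w4.png

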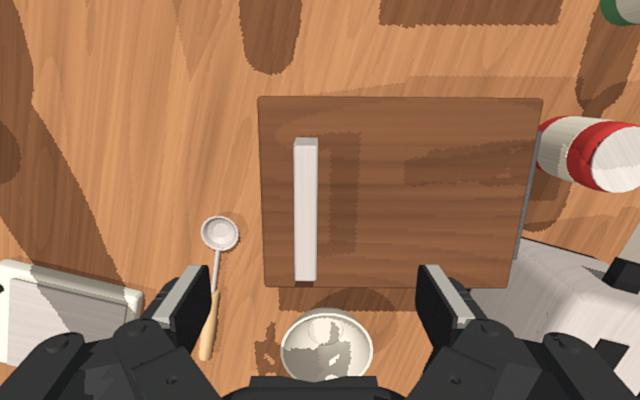

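The wrist view puts the blue bar at columns 293–317, or (0.480, -0.223), which agrees with my estimate. Descending and gripping.

>>> apply_moves(
  commands=[
    [0,1.6,-0.7,-0.45,0,0,0],
    [0,1.6,0,0,0,0,0],
    [0,1.6,0,0,0,0,0],
    [0,1.6,0,0,0,0,0],
    [0,1.6,0,0,0,0,0],
    [0,1.6,0,0,0,0,0],
    [0,0.8,0,0,0,0,0],
    [0,0.6,0,0,0,0,0],
    [0,0,0,0,0,0,0],
  ],
)

```text
time: 14.12
tool_pos: [0.4793, -0.2255, 0.2081]
tcp_rot: [[-0.0, -0.275, 0.961], [0.0, 0.961, 0.275], [-1.0, 0.0, -0.0]]
contact_force: [-1.0, -0.4, 0.1]
gripper_width: 0.0856
```

>>> apply_moves(
  commands=[
    [150,0,0,0,0,0,0],
    [150,0,0,0,0,0,0],
    [170,0,0,0,0,0,0],
    [180,0,0,0,0,0,0],
    [190,0,0,0,0,0,0],
    [200,0,0,0,0,0,0],
    [255,0,0,0,0,0,0],
    [255,0,0,0,0,0,0],
    [255,0,0,0,0,0,0],
    [255,0,0,0,0,0,0],
  ],
  force=40,
)

```text
time: 15.38
tool_pos: [0.4797, -0.2255, 0.2085]
tcp_rot: [[0.001, -0.275, 0.961], [0.0, 0.961, 0.275], [-1.0, -0.0, 0.001]]
contact_force: [1.5, 1.3, 1.4]
gripper_width: 0.0151
```

>>> apply_moves(
  commands=[
    [255,-0.2,0,0.05,0,0,0],
    [255,-0.2,0,0.05,0,0,0],
    [255,0,0,0,0,0,0],
  ],
)

```text
time: 15.75
tool_pos: [0.4806, -0.2252, 0.2121]
tcp_rot: [[-0.0, -0.276, 0.961], [-0.0, 0.961, 0.276], [-1.0, -0.0, -0.0]]
contact_force: [4.8, -0.4, -5.8]
gripper_width: 0.0155
```

>>> apply_moves(
  commands=[
    [255,-0.2,0,0.05,0,0,0],
    [255,0,0,0,0,0,0],
    [255,0,0,0,0,0,0],
  ],
)

```text
time: 16.12
tool_pos: [0.4812, -0.2251, 0.2143]
tcp_rot: [[0.0, -0.276, 0.961], [-0.0, 0.961, 0.276], [-1.0, -0.0, 0.0]]
contact_force: [5.1, -0.2, -5.9]
gripper_width: 0.0152
```

>>> apply_moves(
  commands=[
    [255,-0.1,0,0.03,0,0,0],
    [255,0,0,0,0,0,0],
    [255,0,0,0,0,0,0],
  ],
)

```text
time: 16.5
tool_pos: [0.4815, -0.225, 0.2152]
tcp_rot: [[0.0, -0.276, 0.961], [-0.0, 0.961, 0.276], [-1.0, -0.0, 0.0]]
contact_force: [4.6, 0.3, -6.3]
gripper_width: 0.015
```

```bash
python3 st.py 0.48 -0.2235 0.208; python3 - <<'E'
from h import *
c=camera("scene");cv2.imwrite("pics/s5.png",cv2.resize(c["color"][110:250,220:330,::-1],None,fx=4,fy=4))
for i in range(3):
    camera("top");print(np.round(telemetry.get_obs()["contact_force"],2),np.round(telemetry.get_obs()["tool_pos"],4))
W=cloud(c)
b=np.array([.4797,-.2235]);ex=np.array([.961,.276]);ey=np.array([-.276,.961])
w=W.reshape(-1,3);d=w[:,:2]-b;s=d@ex;l=d@ey
for a in range(-30,190,20):
    m=(s>a/1e3)&(s<(a+20)/1e3)&(abs(l)<.07)&(w[:,2]>.18)&(w[:,2]<.22)
    print(a,m.sum(),np.median(w[m,2]).round(4) if m.any() else 0)
E
```

```text
t 16.5 pos [ 0.4815 -0.225   0.2152] F [ 4.62  0.34 -6.32] w 0.015
R [[0.0, -0.276, 0.961], [-0.0, 0.961, 0.276], [-1.0, -0.0, 0.0]] yaw z 16.0
delta tool cm [ 0.72  0.18 -0.1 ]
[ 6.45  0.48 -6.06] [ 0.4815 -0.225   0.2152]
[ 5.88  0.33 -6.05] [ 0.4815 -0.225   0.2152]
[ 5.58  0.84 -6.66] [ 0.4815 -0.225   0.2152]
-30 91 0.2009
-10 217 0.201
10 224 0.1997
30 245 0.1988
50 236 0.198
70 247 0.1973
90 257 0.1965
110 265 0.1961
130 274 0.1955
150 272 0.1941
170 264 0.1872
```

Force is flat at about 6 N from 3.6 to 6.7 mm of lift. Part of that seems to be my fixed wrist angle and the x-load. I'm relieving these while going a little higher to tell the two cases apart.

>>> apply_moves(
  commands=[
    [255,0,0,0.1,0,0.02,0],
    [255,-0.05,0,0.05,0,0.02,0],
    [255,0,0,0,0,0,0],
    [255,0,0,0,0,0,0],
  ],
)

```text
time: 17.2
tool_pos: [0.4811, -0.2251, 0.2158]
tcp_rot: [[-0.041, -0.274, 0.961], [-0.011, 0.962, 0.274], [-0.999, 0.001, -0.042]]
contact_force: [-5.4, -2.3, 0.3]
gripper_width: 0.0152
```

>>> apply_moves(
  commands=[
    [255,-0.15,0,0.02,0,0,0],
    [255,0,0,0,0,0,0],
    [255,0,0,0,0,0,0],
  ],
)

```text
time: 17.58
tool_pos: [0.4815, -0.2249, 0.2173]
tcp_rot: [[-0.04, -0.275, 0.961], [-0.011, 0.962, 0.274], [-0.999, 0.001, -0.042]]
contact_force: [-5.2, -2.6, -0.3]
gripper_width: 0.0149
```

Force is about 0–3 N at 8.8 mm, past where a caught lid would stop solid, so blue is not caught either. Lifting clear.

>>> apply_moves(
  commands=[
    [255,-0.2,0,0,0,0.01,0],
    [255,-0.2,0,0.02,0,0.02,0],
    [255,-0.2,0,0.02,0,0.02,0],
    [255,-0.2,0,0.03,0,0.02,0],
    [255,-0.2,0,0.03,0,0,0],
    [255,0,0,0,0,0,0],
    [255,0,0,0,0,0,0],
  ],
)

```text
time: 18.45
tool_pos: [0.4839, -0.2243, 0.2276]
tcp_rot: [[-0.107, -0.275, 0.955], [-0.03, 0.961, 0.273], [-0.994, 0.0, -0.111]]
contact_force: [-6.2, -1.7, 1.5]
gripper_width: 0.0151
```

>>> apply_moves(
  commands=[
    [255,0.3,0,-0.06,0,-0.02,0],
    [255,0.3,0,-0.06,0,-0.02,0],
    [255,0.3,0,-0.06,0,-0.02,0],
    [255,0.3,0,-0.06,0,-0.02,0],
    [255,0.2,0,-0.06,0,-0.02,0],
    [255,0.2,0,-0.05,0,-0.01,0],
    [255,0.2,0,-0.03,0,0,0],
    [255,0.1,0,-0.03,0,0,0],
    [255,0,0,0,0,0,0],
  ],
  force=50,
)

```text
time: 19.58
tool_pos: [0.4798, -0.2255, 0.2087]
tcp_rot: [[0.0, -0.276, 0.961], [0.0, 0.961, 0.276], [-1.0, -0.0, 0.0]]
contact_force: [-3.5, -0.6, 0.1]
gripper_width: 0.0146
```

>>> apply_moves(
  commands=[
    [255,0.2,0,0,0,0,0],
    [255,0.15,0,0,0,0,0],
    [255,0,0,0,0,0,0],
    [255,0,0,0,0,0,0],
  ],
)

```text
time: 20.08
tool_pos: [0.4799, -0.2255, 0.2083]
tcp_rot: [[0.003, -0.275, 0.961], [0.001, 0.961, 0.275], [-1.0, 0.0, 0.003]]
contact_force: [-9.8, 3.6, 27.0]
gripper_width: 0.0152
```

>>> apply_moves(
  commands=[
    [255,-0.2,0,-0.05,0,0,0],
    [255,-0.25,0,0,0,0,0],
    [255,0,0,0,0,0,0],
  ],
)

```text
time: 20.45
tool_pos: [0.48, -0.2254, 0.2095]
tcp_rot: [[0.001, -0.276, 0.961], [-0.0, 0.961, 0.276], [-1.0, -0.001, 0.001]]
contact_force: [-0.1, 0.1, -1.0]
gripper_width: 0.0147
```

>>> apply_moves(
  commands=[
    [255,-0.2,0,0,0,0,0],
    [255,-0.2,0,0,0,0,0],
    [255,0,0,0,0,0,0],
    [255,0,0,0,0,0,0],
  ],
)

```text
time: 20.95
tool_pos: [0.4808, -0.2252, 0.2128]
tcp_rot: [[0.002, -0.276, 0.961], [-0.0, 0.961, 0.276], [-1.0, -0.001, 0.002]]
contact_force: [7.1, 0.3, -9.8]
gripper_width: 0.0152
```

Blue now resists with 9.8 N at 4.5 mm, so it is caught. Lowering, releasing, retreating and checking.

>>> apply_moves(
  commands=[
    [255,0.2,0,0,0,0,0],
    [255,0.25,0,0,0,0,0],
    [255,0,0,0,0,0,0],
    [150,0,0,0,0,0,0],
    [100,0,0,0,0,0,0],
    [50,0,0,0,0,0,0],
    [0,0,0,0,0,0,0],
    [0,0,0,0,0,0,0],
    [0,0,0,0,0,0,0],
    [0,0,0,0,0,0,0],
  ],
)

```text
time: 22.2
tool_pos: [0.479, -0.2257, 0.209]
tcp_rot: [[-0.0, -0.275, 0.961], [0.0, 0.961, 0.275], [-1.0, 0.0, -0.0]]
contact_force: [0.5, -0.5, -0.0]
gripper_width: 0.0853
```

>>> apply_moves(
  commands=[
    [0,-2,0,0,0,0,0],
    [0,-3,0,0,0,0,0],
    [0,-3,0,0,0,0,0],
    [0,-3,0,0,0,0,0],
    [0,0,5.0,0,0,0,0],
    [0,0,5.0,0,0,0,0],
    [0,0,5.0,0,0,0,0],
    [0,0,5.0,0,0,0,0],
    [0,0,0,0,0,0,0],
    [0,0,0,0,0,0,0],
    [0,0,0,0,0,0,0],
  ],
)

```text
time: 23.58
tool_pos: [0.4243, -0.0349, 0.3191]
tcp_rot: [[0.0, -0.273, 0.962], [-0.001, 0.962, 0.273], [-1.0, -0.001, 0.0]]
contact_force: [-0.3, 0.1, 0.7]
gripper_width: 0.0854
```

```bash
python3 st.py 0.48 -0.224 0.32; python3 - <<'E'
from h import *
for n in ("top","scene"):
    c=camera(n);W=cloud(c);cv2.imwrite(f"pics/{n}6.png",c["color"][:,:,::-1])
    w=W.reshape(-1,3)
    for b,cx,cy in(("white",.491,.1885),("blue",.477,-.225)):
        q=w[np.hypot(w[:,0]-cx,w[:,1]-cy)<.06];p=q[(q[:,2]>.22)&(q[:,2]<.26)]
        f=q[(q[:,2]>.18)&(q[:,2]<.215)];print(n,b,len(p),np.median(p,0).round(4) if len(p) else None,"lid",np.median(f[:,2]).round(4))
E
```

```text
t 23.575 pos [ 0.4243 -0.0349  0.3191] F [-0.34  0.14  0.74] w 0.0854
R [[0.0, -0.273, 0.962], [-0.001, 0.962, 0.273], [-1.0, -0.001, 0.0]] yaw z 15.84
delta tool cm [ -0.08 -19.72   0.19]
top white 171 [0.4908 0.1881 0.2314] lid 0.1924
top blue 170 [ 0.4754 -0.2252  0.232 ] lid 0.1926
scene white 220 [0.4959 0.1886 0.232 ] lid 0.1933
scene blue 189 [ 0.4799 -0.2219  0.2319] lid 0.1941
```

View pics/scene6.png

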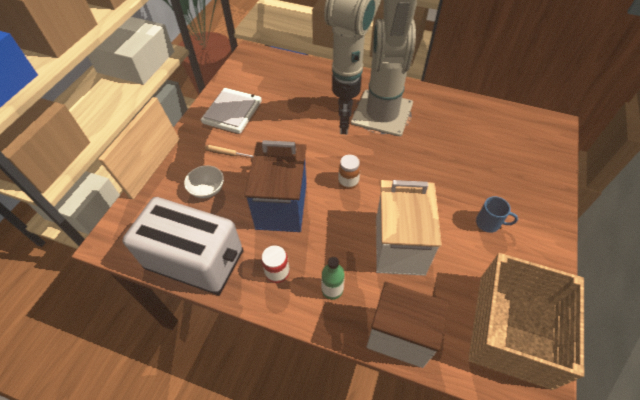

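View pics/top6.png

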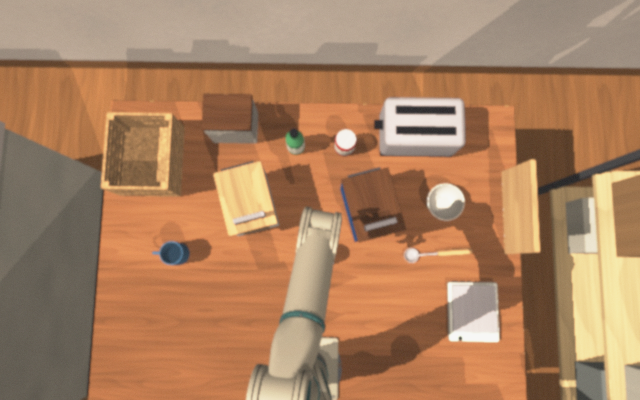

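Both lids are flush, with the handles at (410,186) and (279,146) in the scene view as at the start. The mug, jar, bottle, can, bowl and spoon are unmoved, and the arm is clear.

```bash
python3 -c "from workcell import close_job; print(close_job())"
```

```text
the job is handed in; nothing more can be done
None
```

Neither lid was caught at the start; both are now pressed down flush and caught, white first, then blue. I handed the job in at about 24 s.

- **White lid:** it came up at about 3 N. I lifted the handle about 19 mm, then pressed the lid down to the stop (31 N peak reading). A light second tug then met 9.6 N at about 5 mm, so it holds.
- **Blue lid:** it also came up clear, about 19 mm at the handle. I pressed it down to the stop (27 N), and the second tug met 9.8 N at 4.5 mm.
- **Last checks:** both handle tops were at 0.231–0.232 m and both lids looked flush in the top and scene views. The other things looked unmoved, and the arm was clear of everything.

**Readings that disagreed:**
- The first blue tug read a flat 6 N or so, between the caught and uncaught ranges. I put that down to side load from holding the wrist at a fixed angle. It fell to near 0 once I eased that, and the lid then passed the height where a caught one would stop.
- The cameras differed by up to about 5 mm on the handle positions, which did not affect the grips.

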